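# Dispense one spacer disc and nudge it onto the green circle

## Robot

A 6-joint arm with a two-finger parallel gripper is mounted at the origin on a cart in front of the work surface, level with it; the furniture and walls round the work are solid. World frame = base frame: x ahead of the robot, y to its left, z up, the work surface at z = 0. Lengths are in m, angles in rad, forces in N, time in s.
With the tool pointing down it reaches from about 0.275 to 0.875 m from the base axis. Payload 12.5 kg.
Tool frame: the origin (TCP) lies on the centre line of the jaws, within the pads' length; the fingertips stand ahead of it and the grasp point (between the pads) lies 8 mm behind it (robot.tip_extent is the z of the fingertips in the tool frame, in m); z points along the fingers, x is the direction in which the jaws open and shut, and the axes are right-handed (so a half turn about z gives the same grasp; the last joint's range is limited). The gripper opens to 85 mm and grips with 20 to 120 N. Pads are 22 mm wide; open, the fingers measure 114 mm over their backs; the gripper's body (76 mm by 85 mm) begins 54 mm behind the grasp point. The pads swing forward as they close: fully open they stand 13 mm farther back than shut.
Start: joints at [-1.259, 0.351, 1.652, -0, 1.139, -0.085], TCP at [0.213, -0.507, 0.242] pointing down, gripper open.
Joint ranges: [-2.75, 2.75], [-0.79, 2.1], [0.01, 2.65], [-1.57, 4.71], [0.07, 3.14], [-2.87, 2.87]. Speed limits (rad/s): [2.22, 2.22, 2.79, 3.14, 3.14, 3.14].

## Interface

Orientations are given as [roll, pitch, yaw] about the fixed x, y, z axes, in that order (R = Rz(yaw) Ry(pitch) Rx(roll)).
In Python, from plant import robot gives the robot as it stands. The module is installed in compiled form; this text tells all that it offers.
- The arm moves only by the tool carry_out, never from a script. Its argument "series" is a list of rows, each a list of 4 numbers: the shift along the tool's x, y, z in m, then the turn about the tool's z in rad. A call has 1 to 12 rows; each row shifts and turns the commanded pose from where the row before left it, along the tool's axes as they then stand; what a row does not reach is not made up. A row lasts 1/8 s, in which the tool goes at most 62.5 mm and 10.7 degrees, less where a joint would pass 70% of its speed; a pose out of reach is approached as far as the arm can. A call with a gripper value outside its range is refused whole. "gripper" is the opening in per cent of the stroke, from 0 (shut) to 100 (fully open), set as the call begins (left out, the last holds). The fingers move at their own pace and stop on an object; "force" is the grip in N (left out, the last holds). Time passes only in rows, so rows that do not move let the fingers close. It gives the time, the measured TCP pose, the force and the opening at its end, in the units of the state.
- robot.get_obs(): the state, without advancing time (a new reading comes with each control period).
- robot.camera(name): name is "side" or "top"; returns a dict with "img" (400x640x3 uint8, red, green, blue), "intrinsics" (3x3 intrinsics, pixels), "dist_coeffs" ([k1, k2, p1, p2, k3] as OpenCV has them; the pictures are not rectified), "cam_to_world" (4x4, takes a point from camera to world coordinates). Camera axes: x right, y up, looking along -z (the intrinsics and any distortion apply to the point x, -y, -z); pixel columns grow to the right and rows downward; lengths in m; the calibration is good to about 2 mm. A picture is of the moment at which its call begins. There is no depth.
- robot.sign_off(): hands the job in, once; it reports no verdict.
Trained networks look in the newest picture that a camera, given by its name, has taken for a name from the list of things; names that differ only in an ending like _2 or _b are one class to them, and where a whole thing is asked for, a point or a joint stands for the part that bears it (a point fixed in the world has none). Each returns a list of dicts, best first, with "p" (0 to 1); they miss things now and then, are a little off and sometimes report something else, mostly with a low value. They report only what shows in the picture. A call takes as long as a camera call. They do not tell look-alikes from the thing itself.
- robot.regions_of(camera, thing): "pixels" (400x640 bool, what is visible of it).
- robot.mark_of(camera, thing): "location" ([x, y, z] in m, in the coordinates of the camera as it stood for that picture, good to about 4 mm: a listed point, or the origin of a listed thing).
The state is a dict: "time_s": time; "joint_positions": joint angles; "qd": joint speeds; "tau": joint torques, N m; "tcp_pos": TCP position; "eef_rot": TCP orientation; "contact_force": force on the tool from outside, world axes, zero at the start; "moment": the same for the moment, N m; "opening": finger opening in m.
Only numpy, scipy, OpenCV 4.12 (cv2) and the standard library are available. Lean on these libraries where they do the work, as an engineer would, in place of code of your own. Each camera call takes 0.05 s, during which the arm holds its last target.

## Task

Press the red plunger of the blue dispenser fully down once and let it come back up, so that one orange spacer disc comes out. Then push that disc along the bench with the fingertips, without lifting it, until it lies flat and wholly within the green circle. Leave the other discs in the dispenser and do not disturb the things standing round about.

Things in the scene. Friction and masses are not known exactly. Their poses are not given: they have to be found in the camera images.
- dispenser: blue disc dispenser fixed to the bench, 152 mm long, 77 wide over its feet, 44 high. Origin: on the bench, under the centre of its square open-topped magazine. Its -x axis points out of the outlet, roughly towards the robot; the outlet wall's face is 23 mm from the origin that way. The housing with the plunger lies the other way, as far as 127 mm along +x
- plunger_top (a point): centre of the top of the plunger's round red cap, 26 mm across, pressed straight down; 87 mm above the bench at rest, 57 mm when fully pressed. It lies 66 mm behind the dispenser's origin, along its +x
- plunger (a joint): plunger travel in m: 0 up, 0.030 fully pressed (rigid stop). A spring returns it and the pusher when let go; pressing takes about 3 N at first and 5 to 8 N at the bottom
- disc_1: the lowest disc of the stack in the dispenser, the one that the next press ejects: orange plastic, 36 mm across, 12 thick, about 16 g, lying flat. Origin: centre of its underside. A full press slides it out on the bench along the dispenser's -x until its centre is about 82 mm from the dispenser's origin, or up to 30 mm more if pressed fast
- disc_2: the middle disc of the stack, same kind; drops to the bottom of the magazine after the press; stays in the dispenser
- disc_3: the top disc of the stack, same kind; stays in the dispenser
- green_circle: flat green vinyl circle on the bench, 76 mm across, less than 1 mm thick, no edge to catch on. Origin: its centre. To the left or to the right of the dispenser's outlet
- yellow_circle: a like yellow circle on the other side; not used
- sample_tin_0: aluminium lidded tin, 59 mm across, 38 high, near the bench's front edge; bystander
- sample_tin_1: same kind of tin, to the right of the dispenser; bystander
- mortar_cube_0: grey 50 mm mortar cube near the bench's front edge; bystander
- marker: black marker pen lying flat, 131 long, 16 thick, near the bench's front edge; bystander
- petri_0: shallow milky plastic dish, 60 across, 17 high, to the left of the dispenser; bystander
There are look-alikes about, which are no part of the job. Leave any turquoise look-alike of the disc_3 alone.

How it is judged:
On the way, in this order (a step that is already met when the one before it is completed fails the run):
1. the plunger is pressed fully down and the lowest disc is out of the dispenser (value of joint plunger above 0.027 m and x of disc_1 in the frame of dispenser below -0.055 m), for 0.05 s.
2. the plunger has come back up, the disc lying outside (value of joint plunger below 0.004 m and x of disc_1 in the frame of dispenser below -0.05 m), for 0.2 s.
3. the disc lies wholly within the green circle (horizontal distance between disc_1 and green_circle below 0.022 m), for 0.2 s.
At the end, for the whole second after the job is handed in: The ejected disc lies flat and at rest on the bench within the green circle (centres within 22 mm), the plunger is up, and the other two discs are still in the dispenser (horizontal distance between disc_1 and green_circle below 0.022 m and height (world z) of disc_1 below 0.004 m and angle between disc_1's own z axis and vertical below 0.1 rad and linear speed of disc_1 below 0.02 m/s and value of joint plunger below 0.004 m and horizontal distance between each of disc_2, disc_3 and dispenser below 0.012 m); the robot touches nothing.
It fails at once if the disc was lifted or tipped up (height (world z) of disc_1 above 0.015 m or angle between disc_1's own z axis and vertical above 0.5 rad).
It fails at once if a second disc came out or was taken out of the dispenser (horizontal distance between any of disc_2, disc_3 and dispenser above 0.025 m or height (world z) of any of disc_2, disc_3 above 0.035 m).
It fails at once if the plunger was pressed again after the disc had been pushed away (value of joint plunger above 0.012 m and horizontal distance between disc_1 and green_circle below 0.022 m).
It fails at once if a bystander was disturbed (distance of any of sample_tin_0, sample_tin_1, mortar_cube_0, marker, petri_0 from where it was at the start of the episode above 0.025 m).
It also fails if it takes over 58 s, if anything falls off the work surface, if the arm or the gripper's body presses on something with over 40 N, if the wrist force passes 120 N, or if a joint passes its speed limit or range.

## Working session

There is one attempt and no reset: what is moved stays moved. The work goes in short steps, Python scripts to look and compute and a tool call to move; the robot and the scene stay as the last step left them, time stands still between calls to the robot, and variables do not carry over. Pictures are saved under pics/ and viewed, and the job is handed in when it is done.

Besides the shell and the picture viewer there is one more tool, called after "Emit:" as name([rows], argument=value, ...), one row to a line, values as JSON. carry_out: Moves the arm, as the interface text tells. Its arguments: {"type":"object","properties":{"series":{"type":"array"},"gripper":{"type":"number"},"force":{"type":"number"}},"required":["series"]}

```bash
mkdir -p pics
cat > h.py <<'E'
import numpy as np, cv2
from plant import robot
def proj(c,P):
    P=np.atleast_2d(P).astype(float); T=np.linalg.inv(c["cam_to_world"]); q=P@T[:3,:3].T+T[:3,3]
    q=q*[1,-1,-1]
    return cv2.projectPoints(q,np.zeros(3),np.zeros(3),np.array(c["intrinsics"],float),np.array(c["dist_coeffs"],float))[0][:,0]
def unproj(c,uv,z):
    uv=np.atleast_2d(uv).astype(float)
    n=cv2.undistortPoints(uv[:,None],np.array(c["intrinsics"],float),np.array(c["dist_coeffs"],float))[:,0]
    d=np.c_[n[:,0],-n[:,1],-np.ones(len(n))]; T=np.array(c["cam_to_world"]); d=d@T[:3,:3].T; o=T[:3,3]
    return o+d*((z-o[2])/d[:,2])[:,None]
def w(c,p): T=np.array(c["cam_to_world"]); return T[:3,:3]@np.array(p)+T[:3,3]
E
python3 - <<'E'
from h import *
for n in ["top","side"]:
    c=robot.camera(n); cv2.imwrite(f"pics/{n}0.png",c["img"][:,:,::-1])
    print(n,np.round(c["cam_to_world"],3).tolist())
    for t in ["dispenser","plunger_top","disc_1","green_circle","yellow_circle","sample_tin_0","mortar_cube_0","marker","petri_0"]:
        print(t,[(round(float(r["p"]),2),np.round(w(c,r["location"]),3).tolist()) for r in robot.mark_of(n,t)][:4])
o=robot.get_obs(); print(o["time_s"],o["tcp_pos"],o["eef_rot"],o["opening"],robot.tip_extent)
E
```

```text
top [[0.021, 0.997, -0.069, 0.456], [-1.0, 0.021, -0.006, -0.036], [-0.004, 0.069, 0.998, 1.051], [0.0, 0.0, 0.0, 1.0]]
dispenser [(0.56, [0.596, -0.069, 0.002])]
plunger_top [(0.55, [0.661, -0.083, 0.085]), (0.21, [0.511, -0.255, -0.005])]
disc_1 [(0.51, [0.594, -0.073, 0.025]), (0.49, [0.509, -0.149, 0.002])]
green_circle [(0.78, [0.505, 0.181, 0.001]), (0.27, [0.634, -0.237, 0.005])]
yellow_circle [(0.74, [0.512, -0.253, -0.003])]
sample_tin_0 [(0.78, [0.379, -0.134, -0.001]), (0.74, [0.637, -0.236, 0.001])]
mortar_cube_0 [(0.66, [0.379, 0.02, -0.002])]
marker [(0.69, [0.378, 0.187, -0.003])]
petri_0 [(0.91, [0.636, 0.102, 0.0])]
side [[-0.901, 0.274, -0.337, 0.246], [-0.434, -0.534, 0.726, 0.605], [0.019, 0.8, 0.6, 0.599], [0.0, 0.0, 0.0, 1.0]]
dispenser [(0.77, [0.6, -0.068, -0.001])]
plunger_top [(0.61, [0.663, -0.082, 0.088]), (0.24, [0.599, -0.074, 0.025])]
disc_1 [(0.44, [0.509, -0.152, 0.003]), (0.38, [0.6, -0.072, 0.023])]
green_circle [(0.87, [0.504, 0.18, 0.002])]
yellow_circle [(0.76, [0.51, -0.252, 0.002])]
sample_tin_0 [(0.76, [0.386, -0.133, 0.001]), (0.68, [0.638, -0.246, 0.003])]
mortar_cube_0 [(0.82, [0.383, 0.019, 0.0])]
marker [(0.78, [0.382, 0.183, -0.001])]
petri_0 [(0.58, [0.638, 0.094, 0.002])]
1.0 [ 0.21259563 -0.50723719  0.24227834] [-3.14155831e+00 -1.54723588e-06 -1.17400438e+00] 0.08547765004835153 0.011
```

View pics/top0.png

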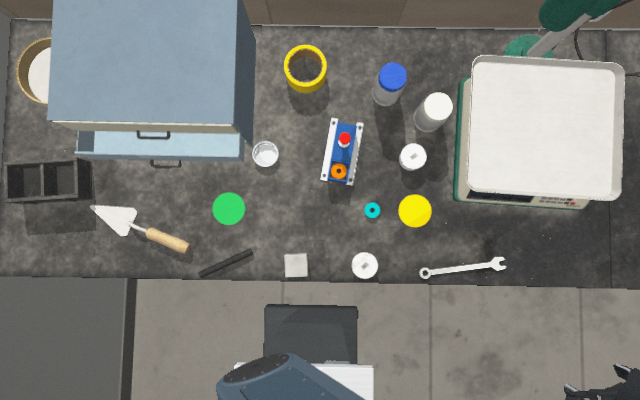

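View pics/side0.png

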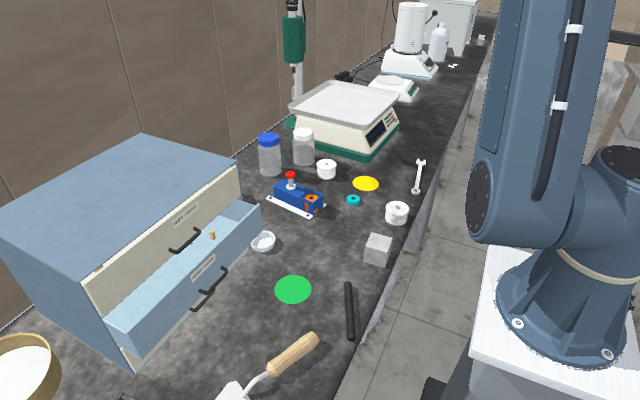

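The top view shows the dispenser at about (342,150), its cap at (344,139) and the green circle at (229,208). The turquoise look-alike is at (372,210). The side view agrees, and both cameras match within about 5 mm. Now I'll turn the tool and shut the gripper.

Emit:
carry_out([
  [0,0,0,-0.175],
  [0,0,0,-0.175],
  [0,0,0,-0.175],
  [0,0,0,-0.175],
  [0,0,0,-0.175],
  [0,0,0,-0.175],
  [0,0,0,-0.175],
  [0,0,0,0],
], gripper=0)

```text
time_s: 2.0
tcp_pos: [0.2126, -0.5072, 0.2423]
eef_rot: [-3.142, 0.0, 0.05]
contact_force: [0.2, 0.0, 0.5]
opening: 0.0
```

```bash
cat >> h.py <<'E'
def goto(x,y,z=None):
    o=robot.get_obs(); p=o["tcp_pos"]; R=cv2.Rodrigues(np.zeros(3))[0]
    from scipy.spatial.transform import Rotation as Ro
    R=Ro.from_euler("xyz",o["eef_rot"]).as_matrix()
    d=np.array([x,y,p[2] if z is None else z])-p
    print("tcp",np.round(p,4),"rpy",np.round(o["eef_rot"],3),"open",round(o["opening"],4),"F",np.round(o["contact_force"],1),"t",o["time_s"],"tool shift",np.round(R.T@d,4))
E
python3 - <<'E'
from h import *
goto(0.662,-0.0825,0.13); print(robot.tip_extent)
for n in ["top","side"]:
    c=robot.camera(n); im=c["img"].astype(int)
    m=robot.regions_of(n,"plunger_top")
    print(len(m))
    red=(im[...,0]>150)&(im[...,1]<70)&(im[...,2]<70); ys,xs=np.nonzero(red); print(len(xs))
    uv=[np.median(xs),np.median(ys)]; print(n,uv,unproj(c,uv,0.087 if n=="top" else 0.083), proj(c,[0.662,-0.0825,0.087]))
    o=robot.regions_of(n,"green_circle")[0]["pixels"]; ys,xs=np.nonzero(o); print("green",unproj(c,[xs.mean(),ys.mean()],0.0))
E
```

```text
tcp [ 0.2126 -0.5072  0.2423] rpy [-3.142  0.     0.05 ] open 0.0 F [0.2 0.  0.5] t 2.0 tool shift [ 0.47   -0.4018  0.1123]
0.011
1
85
top [np.float64(344.0), np.float64(138.0)] [[ 0.65971385 -0.07970611  0.087     ]] [[345.30627191 136.98435124]]
green [[0.50553999 0.18600045 0.        ]]
2
61
side [np.float64(290.0), np.float64(174.0)] [[ 0.66279107 -0.08447342  0.083     ]] [[289.83170896 173.13715067]]
green [[0.5071146  0.18201337 0.        ]]
```

Emit:
carry_out([
  [0.039,-0.0335,0],
  [0.039,-0.0335,0],
  [0.039,-0.0335,0],
  [0.039,-0.0335,0],
  [0.039,-0.0335,0],
  [0.039,-0.0335,0],
  [0.039,-0.0335,0],
  [0.039,-0.0335,0],
  [0.039,-0.0335,0],
  [0.039,-0.0335,0],
  [0.039,-0.0335,0],
  [0.039,-0.0335,0],
])

```text
invalid input
```

Emit:
carry_out([
  [0.039,-0.0335,0,0],
  [0.039,-0.0335,0,0],
  [0.039,-0.0335,0,0],
  [0.039,-0.0335,0,0],
  [0.039,-0.0335,0,0],
  [0.039,-0.0335,0,0],
  [0.039,-0.0335,0,0],
  [0.039,-0.0335,0,0],
  [0.039,-0.0335,0,0],
  [0.039,-0.0335,0,0],
  [0.039,-0.0335,0,0],
  [0.039,-0.0335,0,0],
])

```text
time_s: 3.8
tcp_pos: [0.6606, -0.0806, 0.2423]
eef_rot: [3.141, -0.0, 0.05]
contact_force: [-0.7, -0.5, 0.6]
opening: -0.0002
```

Run:
```python
from h import *
goto(0.661,-0.082,0.13)
c=robot.camera("side"); cv2.imwrite("pics/side1.png",c["img"][:,:,::-1])
```

```text
tcp [ 0.6606 -0.0806  0.2423] rpy [ 3.141 -0.     0.05 ] open -0.0002 F [-0.7 -0.5  0.6] t 3.8 tool shift [0.0004 0.0014 0.1123]
```

View pics/side1.png

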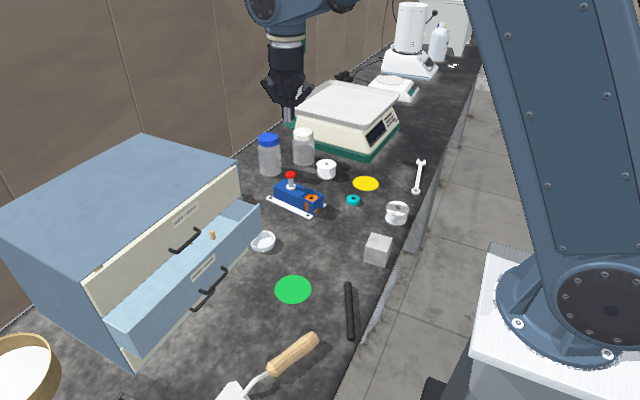

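The gripper (285,100) hangs over the plunger cap (290,174) and nothing is disturbed. I'll go down to just above the cap.

Emit:
carry_out([
  [0,0.001,0.045,0],
  [0,0,0.045,0],
  [0,0,0.03,0],
  [0,0,0.01,0],
  [0,0,0,0],
])

```text
time_s: 4.47
tcp_pos: [0.6597, -0.083, 0.1125]
eef_rot: [-3.142, 0.0, 0.05]
contact_force: [0.0, -0.5, 0.3]
opening: -0.0002
```

Run:
```python
from h import *
goto(0.661,-0.082,0.098)
c=robot.camera("side"); im=c["img"][120:250,220:380,::-1]; cv2.imwrite("pics/side2.png",cv2.resize(im,None,fx=4,fy=4))
print(proj(c,[[0.661,-0.082,0.087],[0.661,-0.082,0.101]]))
```

```text
tcp [ 0.6597 -0.083   0.1125] rpy [-3.142  0.     0.05 ] open -0.0002 F [ 0.  -0.5  0.3] t 4.475 tool shift [ 0.0014 -0.0009  0.0145]
[[290.07187801 173.32597461]
 [289.88475844 168.70358021]]
```

View pics/side2.png

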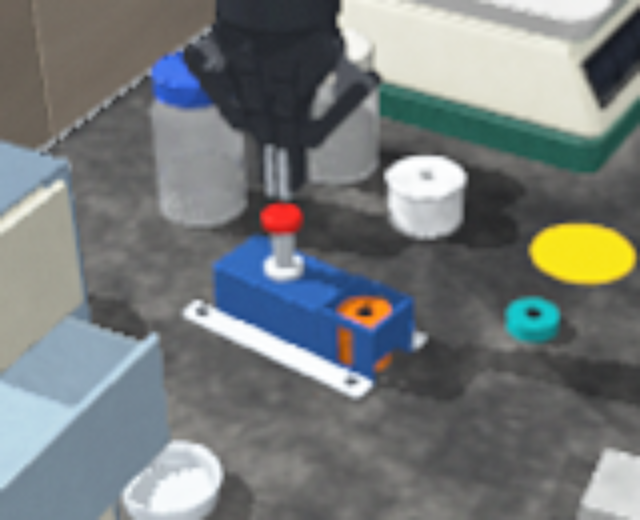

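The fingertips are centred just above the red cap (280,215 in the crop). Pressing slowly.

Emit:
carry_out([
  [0.001,0,0.005,0],
  [0,0,0.005,0],
  [0,0,0.003,0],
  [0,0,0.003,0],
  [0,0,0.003,0],
  [0,0,0.003,0],
  [0,0,0.003,0],
  [0,0,0.003,0],
  [0,0,0.003,0],
  [0,0,0.003,0],
  [0,0,0.003,0],
  [0,0,0.003,0],
])

```text
time_s: 6.02
tcp_pos: [0.6606, -0.0829, 0.0723]
eef_rot: [3.142, -0.0, 0.051]
contact_force: [-2.4, 1.1, 6.2]
opening: 0.0002
```

Emit:
carry_out([
  [0,0,0.002,0],
  [0,0,0.0015,0],
  [0,0,0.001,0],
  [0,0,0,0],
])

```text
time_s: 6.52
tcp_pos: [0.6606, -0.0829, 0.0681]
eef_rot: [3.142, -0.0, 0.051]
contact_force: [-2.3, 0.2, 7.2]
opening: 0.0001
```

Run:
```python
from h import *
goto(0.661,-0.082,0.068)
c=robot.camera("side"); im=c["img"][120:250,220:380,::-1]; cv2.imwrite("pics/side3.png",cv2.resize(im,None,fx=4,fy=4))
```

```text
tcp [ 0.6606 -0.0829  0.0681] rpy [ 3.142 -0.     0.051] open 0.0001 F [-2.3  0.2  7.2] t 6.525 tool shift [ 0.0004 -0.0009  0.0001]
```

View pics/side3.png

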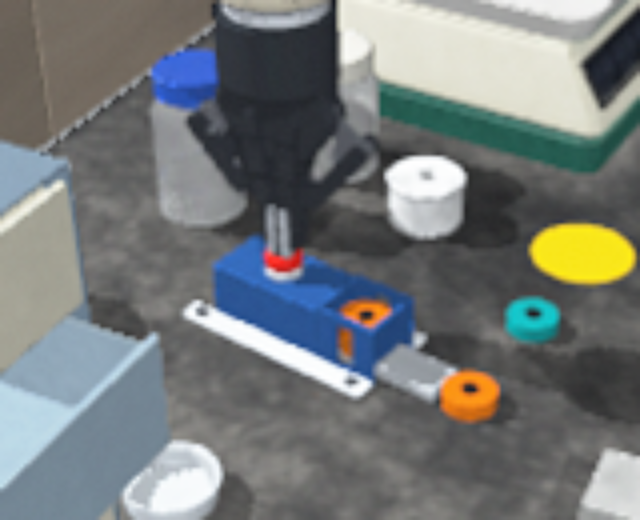

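The disc is out at (470,395 in the crop), with the pusher extended. I'll press a bit further to confirm the stop.

Emit:
carry_out([
  [0,0,0.001,0],
  [0,0,0.0005,0],
  [0,0,0,0],
])

```text
time_s: 6.95
tcp_pos: [0.6608, -0.0829, 0.0679]
eef_rot: [3.141, -0.001, 0.051]
contact_force: [-7.1, 1.3, 18.6]
opening: -0.0002
```

The force rose to 18.6 N with no further travel, so that's the rigid stop. Releasing.

Emit:
carry_out([
  [0,0,-0.004,0],
  [0,0,-0.006,0],
  [0,0,-0.006,0],
  [0,0,-0.008,0],
  [0,0,-0.008,0],
  [0,0,-0.01,0],
  [0,0,-0.03,0],
  [0,0,-0.04,0],
  [0,0,0,0],
])

```text
time_s: 8.07
tcp_pos: [0.6619, -0.0831, 0.182]
eef_rot: [3.14, -0.005, 0.051]
contact_force: [1.2, 0.8, -0.8]
opening: 0.0
```

Run:
```python
from h import *
goto(0.52,-0.12,0.15)
for n in ["top","side"]:
    c=robot.camera(n)
    im=c["img"][120:250,220:380,::-1]; cv2.imwrite(f"pics/{n}4.png",cv2.resize(im,None,fx=4,fy=4))
    for t in ["disc_1","green_circle","plunger_top"]:
        print(t,[(round(float(r["p"]),2),np.round(w(c,r["location"]),3).tolist()) for r in robot.mark_of(n,t)][:4])
    hsv=cv2.cvtColor(c["img"],cv2.COLOR_RGB2HSV); m=((hsv[...,0]>6)&(hsv[...,0]<18)&(hsv[...,1]>180)&(hsv[...,2]>100)).astype(np.uint8)
    k,l,s,ce=cv2.connectedComponentsWithStats(m)
    for i in range(1,k):
        if s[i,4]>25: print(s[i],ce[i],unproj(c,ce[i],0.010))
```

```text
tcp [ 0.6619 -0.0831  0.182 ] rpy [ 3.14  -0.005  0.051] open 0.0 F [ 1.2  0.8 -0.8] t 8.075 tool shift [-0.1438  0.0296  0.0313]
disc_1 []
green_circle []
plunger_top []
disc_1 [(0.67, [0.508, -0.153, 0.004]), (0.61, [0.511, -0.061, 0.001]), (0.46, [0.599, -0.07, 0.014])]
green_circle [(0.75, [0.506, 0.182, 0.001]), (0.59, [0.511, -0.061, -0.003])]
plunger_top [(0.56, [0.661, -0.079, 0.089]), (0.28, [0.639, 0.1, 0.0])]
[330 213  15  12 140] [336.78571429 218.54285714] [[ 0.51415945 -0.05626319  0.01      ]]
```

View pics/side4.png

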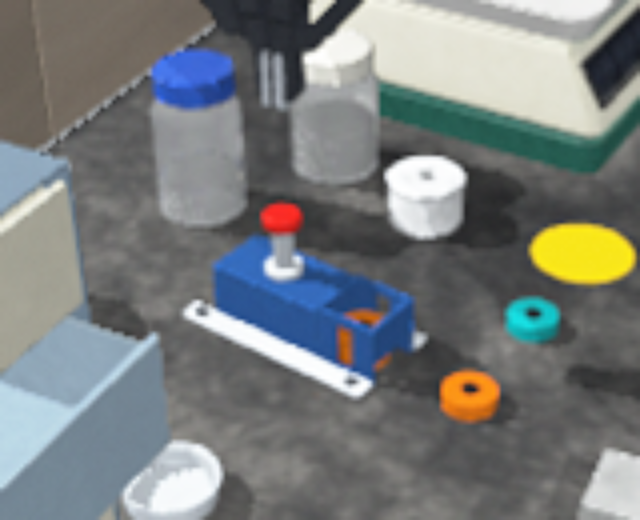

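View pics/top4.png

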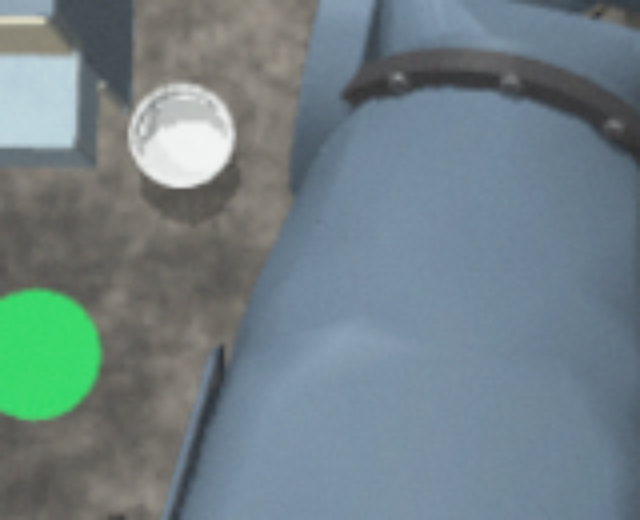

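The plunger cap is up again and the disc lies free at (470,395 in the crop). Discs remain in the magazine and the turquoise look-alike is untouched. The networks and the colour blob agree on a disc position of about (0.513,-0.057). I'll move behind it, opening the jaws to about 24 mm so it nests between the two fingertips.

Emit:
carry_out([
  [-0.045,0.0026,0,0],
  [-0.045,0.0025,0,0],
  [-0.045,0.0025,0,0],
  [-0.0136,0,0.02,0],
  [0,0,0.04,0],
  [0,0,0.04,0],
  [0,0,0.03,0],
  [0,0,0.01,0],
  [0,0,0,0],
], gripper=28)

```text
time_s: 9.6
tcp_pos: [0.5126, -0.098, 0.0383]
eef_rot: [-3.141, 0.0, 0.051]
contact_force: [-0.8, -0.3, 0.1]
opening: 0.0241
```

Run:
```python
from h import *
goto(0.514,-0.098,0.016); print(robot.tip_extent)
c=robot.camera("side"); im=c["img"][120:250,260:420,::-1]; cv2.imwrite("pics/side5.png",cv2.resize(im,None,fx=4,fy=4))
print([(round(float(r["p"]),2),np.round(w(c,r["location"]),3).tolist()) for r in robot.mark_of("side","disc_1")])
```

```text
tcp [ 0.5126 -0.098   0.0383] rpy [-3.141  0.     0.051] open 0.0241 F [-0.8 -0.3  0.1] t 9.6 tool shift [0.0015 0.     0.0223]
0.011
[(0.7, [0.514, -0.064, -0.001]), (0.53, [0.507, -0.154, 0.002]), (0.49, [0.599, -0.073, 0.002]), (0.39, [0.602, -0.072, 0.011])]
```

View pics/side5.png

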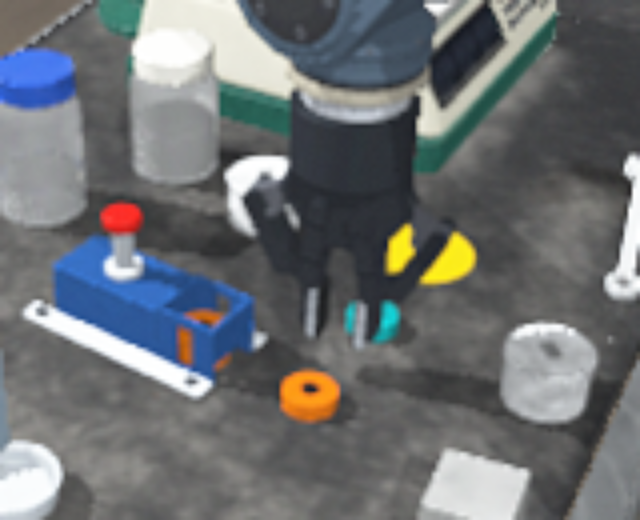

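The tips hang above the bench behind the disc (310,395 in the crop), clear of the turquoise piece behind them. I'll back off 6 mm and lower gently.

Emit:
carry_out([
  [0.001,0.006,0,0],
  [0,0,0.01,0],
  [0,0,0.006,0],
  [0,0,0.004,0],
  [0,0,0.002,0],
  [0,0,0,0],
])

```text
time_s: 10.45
tcp_pos: [0.5138, -0.1039, 0.0162]
eef_rot: [-3.142, 0.0, 0.051]
contact_force: [0.3, 0.7, 0.8]
opening: 0.024
```

Run:
```python
from h import *
goto(0.514,-0.098,0.016)
c=robot.camera("side"); im=c["img"][150:250,290:400,::-1]; cv2.imwrite("pics/side6.png",cv2.resize(im,None,fx=6,fy=6,interpolation=cv2.INTER_CUBIC))
```

```text
tcp [ 0.5138 -0.1039  0.0162] rpy [-3.142  0.     0.051] open 0.024 F [0.3 0.7 0.8] t 10.45 tool shift [ 0.0005 -0.0059  0.0002]
```

View pics/side6.png

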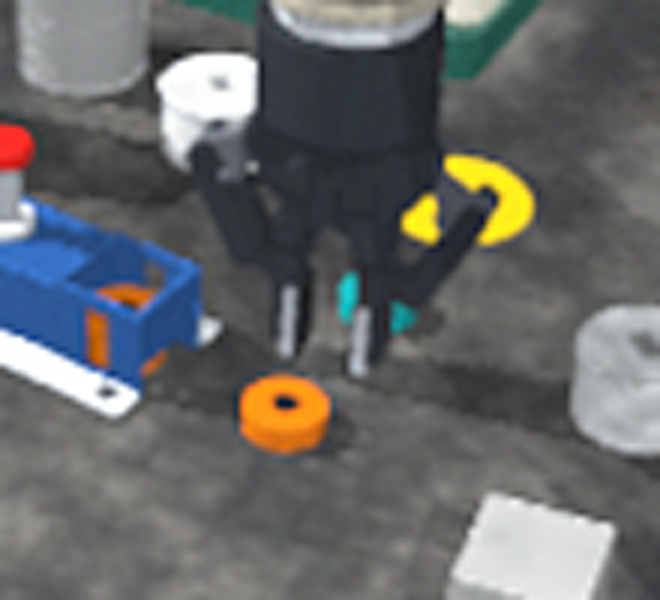

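The tips (290,355 and 360,372) straddle the push line behind the disc (285,412). I'll lower a little more and push slowly, checking at half way.

Emit:
carry_out([
  [0,0,0.002,0],
  [0,0,0.0015,0],
  [0,0,0,0],
])

```text
time_s: 10.88
tcp_pos: [0.5137, -0.1039, 0.0127]
eef_rot: [-3.142, 0.0, 0.051]
contact_force: [0.5, 0.6, 0.2]
opening: 0.0237
```

Emit:
carry_out([
  [0,-0.005,0,0],
  [0,-0.005,0,0],
  [0,-0.005,0,0],
  [0,-0.005,0,0],
  [0,-0.005,0,0],
  [0,-0.006,0,0],
  [0,-0.007,0,0],
  [0,-0.007,0,0],
  [0,-0.006,0,0],
  [0,-0.005,0,0],
  [0,-0.003,0,0],
  [0,0,0,0],
])

```text
time_s: 12.38
tcp_pos: [0.5108, -0.0449, 0.0128]
eef_rot: [-3.142, 0.0, 0.051]
contact_force: [-0.3, -0.8, -0.5]
opening: 0.024
```

Run:
```python
from h import *
goto(0.514,-0.098,0.0125)
c=robot.camera("side"); im=c["img"][150:330,220:400,::-1]; cv2.imwrite("pics/side7.png",cv2.resize(im,None,fx=3.3,fy=3.3,interpolation=cv2.INTER_CUBIC))
print([(round(float(r["p"]),2),np.round(w(c,r["location"]),3).tolist()) for r in robot.mark_of("side","disc_1")])
```

```text
tcp [ 0.5108 -0.0449  0.0128] rpy [-3.142  0.     0.051] open 0.024 F [-0.3 -0.8 -0.5] t 12.375 tool shift [0.0005 0.0532 0.0003]
[(0.61, [0.6, -0.072, 0.014]), (0.54, [0.506, -0.023, 0.002]), (0.53, [0.658, -0.082, 0.084]), (0.36, [0.508, -0.152, 0.004])]
```

View pics/side7.png

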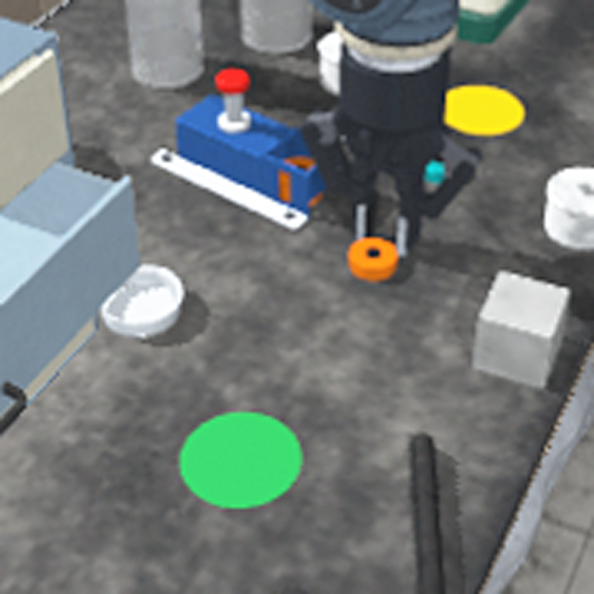

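The disc (373,258 in the crop) is nested between the tips and moves flat with them. The path to the green circle (240,458) is clear. Continuing, with a small tool-x drift correction.

Emit:
carry_out([
  [0,-0.006,0,0],
  [0,-0.01,0,0],
  [0.0005,-0.013,0,0],
  [0.0005,-0.015,0,0],
  [0.0005,-0.015,0,0],
  [0.0005,-0.015,0,0],
  [0.0005,-0.015,0,0],
  [0.0005,-0.015,0,0],
  [0.0005,-0.015,0,0],
  [0.0005,-0.015,0,0],
  [0,-0.01,0,0],
  [0,-0.006,0,0],
])

```text
time_s: 13.98
tcp_pos: [0.5071, 0.1056, 0.0128]
eef_rot: [3.142, 0.0, 0.051]
contact_force: [0.2, -0.4, 0.4]
opening: 0.0243
```

```bash
cat > d.py <<'E'
from h import *
import sys
k=sys.argv[1]
goto(0.506,0.157,0.0125)
for n in ["side","top"]:
    c=robot.camera(n); im=c["img"]
    for t in ["disc_1","green_circle"]: print(n,t,[(round(float(r["p"]),2),np.round(w(c,r["location"]),3).tolist()) for r in robot.mark_of(n,t)])
    hsv=cv2.cvtColor(im,cv2.COLOR_RGB2HSV); m=((hsv[...,0]>6)&(hsv[...,0]<18)&(hsv[...,1]>180)&(hsv[...,2]>100)).astype(np.uint8)
    q,l,s,ce=cv2.connectedComponentsWithStats(m)
    for i in range(1,q):
        if s[i,4]>40: print(n,"orange",s[i],unproj(c,ce[i],0.009).round(4))
    if n=="side":
        cv2.imwrite(f"pics/side{k}.png",cv2.resize(im[150:330,220:400,::-1],None,fx=3.3,fy=3.3,interpolation=cv2.INTER_CUBIC))
    else: cv2.imwrite(f"pics/top{k}.png",cv2.resize(im[120:290,140:300,::-1],None,fx=3.5,fy=3.5,interpolation=cv2.INTER_CUBIC))
E
python3 d.py 8
```

```text
tcp [0.5071 0.1056 0.0128] rpy [3.142 0.    0.051] open 0.0243 F [ 0.2 -0.4  0.4] t 13.975 tool shift [ 0.0016 -0.0514  0.0003]
side disc_1 [(0.58, [0.51, -0.149, 0.001]), (0.57, [0.504, 0.129, -0.001])]
side green_circle [(0.81, [0.504, 0.179, 0.002])]
side orange [298 262  16  16 179] [[0.5044 0.1302 0.009 ]]
top disc_1 [(0.49, [0.598, -0.071, 0.01]), (0.44, [0.508, -0.152, -0.002]), (0.25, [0.512, -0.252, 0.002])]
top green_circle []
top orange [331 164  15  15 161] [[ 0.5979 -0.0712  0.009 ]]
```

View pics/side8.png

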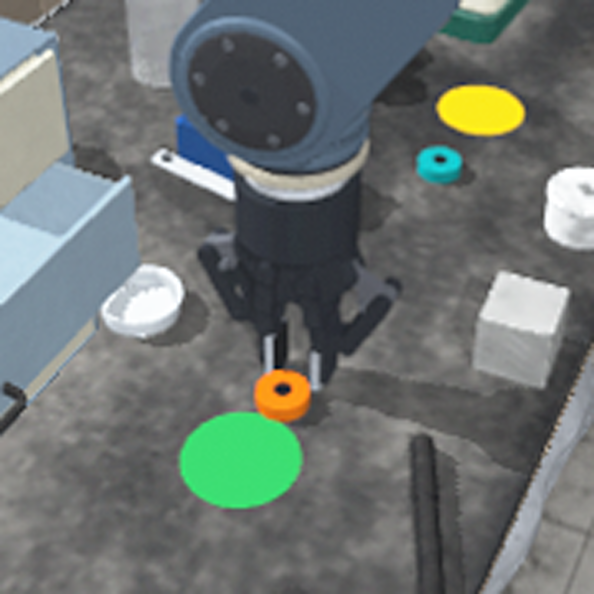

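The disc (283,393 in the crop) is just entering the green circle (240,458). It needs about 51 mm more.

Emit:
carry_out([
  [0.0005,-0.006,0,0],
  [0.0005,-0.008,0,0],
  [0.0005,-0.009,0,0],
  [0.0005,-0.009,0,0],
  [0.0005,-0.008,0,0],
  [0.0005,-0.006,0,0],
  [0,-0.004,0,0],
  [0,-0.002,0,0],
  [0,0,0,0],
])

```text
time_s: 15.4
tcp_pos: [0.5075, 0.1571, 0.0128]
eef_rot: [3.142, 0.0, 0.051]
contact_force: [-0.4, -0.3, 0.1]
opening: 0.024
```

```bash
python3 d.py 9
```

```text
tcp [0.5075 0.1571 0.0128] rpy [3.142 0.    0.051] open 0.024 F [-0.4 -0.3  0.1] t 15.4 tool shift [-0.0015 -0.      0.0003]
side disc_1 [(0.74, [0.503, 0.18, -0.0]), (0.69, [0.51, -0.152, 0.004])]
side green_circle [(0.93, [0.502, 0.179, 0.004]), (0.64, [0.511, -0.252, 0.003])]
side orange [285 278  17  17 196] [[0.5053 0.1824 0.009 ]]
top disc_1 [(0.68, [0.506, -0.148, 0.0]), (0.55, [0.594, -0.069, 0.01])]
top green_circle [(0.61, [0.636, 0.101, 0.001])]
top orange [331 164  15  15 161] [[ 0.5979 -0.0711  0.009 ]]
```

View pics/side9.png

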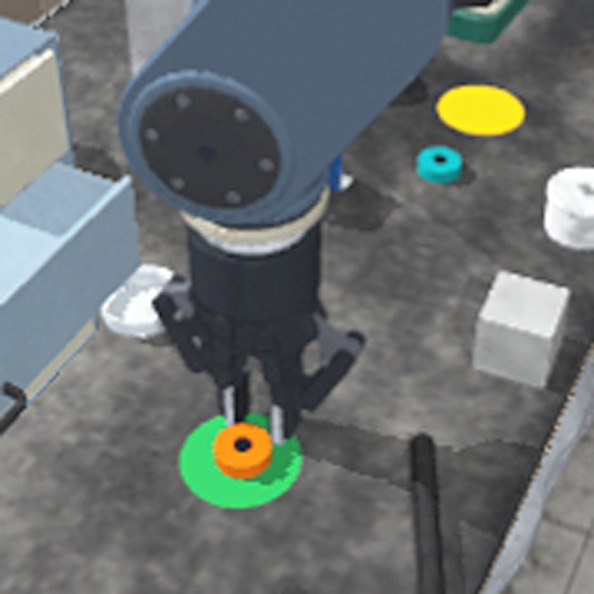

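The disc (243,448 in the crop) sits near the middle of the green circle. I'll back off, rise and clear the view.

Emit:
carry_out([
  [0,0.006,0,0],
  [0,0.01,0,0],
  [0,0.01,0,0],
  [0,0,-0.03,0],
  [0,0,-0.05,0],
  [0,0,-0.05,0],
  [0,0,-0.05,0],
  [-0.02,0.05,-0.02,0],
  [-0.02,0.05,0,0],
  [-0.02,0.05,0,0],
  [-0.02,0.05,0,0],
  [-0.02,0.05,0,0],
])

```text
time_s: 17.2
tcp_pos: [0.4207, -0.1256, 0.213]
eef_rot: [3.141, -0.0, 0.051]
contact_force: [0.6, -1.2, 0.8]
opening: 0.024
```

Emit:
carry_out([
  [-0.02,0.05,0,0],
  [-0.02,0.05,0,0],
  [-0.02,0.05,0,0],
  [0,0.05,0,0],
  [0,0.05,0,0],
  [0,0.04,0,0],
  [0,0,0,0],
  [0,0,0,0],
])

```text
time_s: 18.2
tcp_pos: [0.376, -0.416, 0.2125]
eef_rot: [-3.141, 0.0, 0.051]
contact_force: [-0.2, 0.3, 0.3]
opening: 0.024
```

```bash
python3 d.py 10
python3 - <<'E'
from h import *
c=robot.camera("top"); cv2.imwrite("pics/topall.png",c["img"][:,:,::-1])
for t in ["plunger_top","sample_tin_0","mortar_cube_0","marker","petri_0"]:
    print(t,[(round(float(r["p"]),2),np.round(w(c,r["location"]),3).tolist()) for r in robot.mark_of("top",t)][:3])
hsv=cv2.cvtColor(c["img"],cv2.COLOR_RGB2HSV); m=((hsv[...,0]>50)&(hsv[...,0]<80)&(hsv[...,1]>120)&(hsv[...,2]>100)).astype(np.uint8)
m[:, :190]=0; m[:,270:]=0
cn=max(cv2.findContours(m,cv2.RETR_EXTERNAL,cv2.CHAIN_APPROX_NONE)[0],key=cv2.contourArea); (x,y),r=cv2.minEnclosingCircle(cn); print("green",unproj(c,[x,y],0),r)
E
```

```text
tcp [ 0.376  -0.416   0.2125] rpy [-3.141  0.     0.051] open 0.024 F [-0.2  0.3  0.3] t 18.2 tool shift [ 0.1588 -0.5655  0.2004]
side disc_1 [(0.61, [0.603, -0.069, 0.013]), (0.54, [0.503, 0.179, -0.003]), (0.52, [0.508, -0.152, 0.004])]
side green_circle [(0.83, [0.508, 0.179, 0.004])]
side orange [285 278  17  17 213] [[0.5054 0.1823 0.009 ]]
top disc_1 [(0.75, [0.588, -0.07, 0.004]), (0.72, [0.511, -0.15, 0.001]), (0.71, [0.501, 0.181, 0.001]), (0.59, [0.596, -0.072, 0.011]), (0.54, [0.636, 0.105, 0.001])]
top green_circle [(0.85, [0.504, 0.179, 0.001])]
top orange [331 164  15  15 164] [[ 0.5979 -0.0712  0.009 ]]
plunger_top [(0.55, [0.661, -0.083, 0.087])]
sample_tin_0 [(0.84, [0.636, -0.237, 0.003]), (0.63, [0.381, -0.137, 0.0]), (0.18, [0.379, 0.021, -0.003])]
mortar_cube_0 [(0.8, [0.381, 0.02, -0.005])]
marker [(0.75, [0.377, 0.186, 0.002]), (0.34, [0.636, -0.235, 0.003])]
petri_0 [(0.91, [0.637, 0.1, 0.0])]
green [[0.50579498 0.1844572  0.        ]] 16.366409301757812
```

View pics/topall.png

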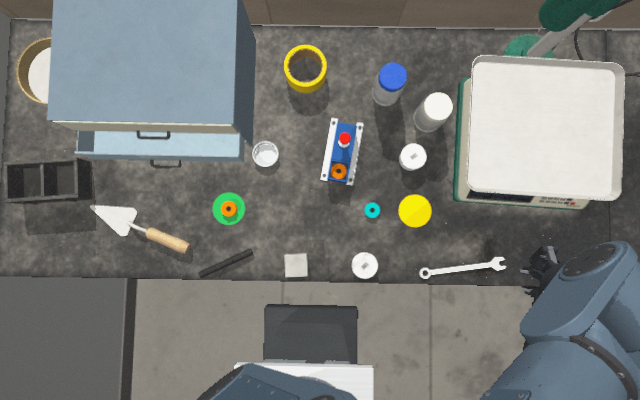

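View pics/side10.png

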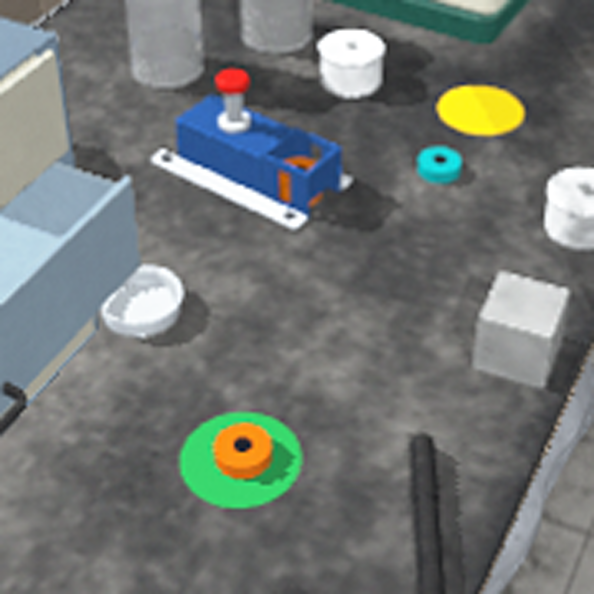

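The top view shows the disc at (229,209), concentric with the green circle, and the side view shows it flat. The plunger is up, the stack is in place and the bystanders are where they were. Handing in.

```bash
python3 -c "
from plant import robot
print(robot.sign_off())"
```

```text
the job is handed in; nothing more can be done
None
```

I pressed the plunger once, slowly, to its rigid stop; the force rose to 18.6 N with no further travel. I let it come back up, and one orange disc came out. I then pushed that disc along the bench with the two fingertips into the green circle, backed off and handed the job in at about 18 s.

- **Disc position:** the last pictures put the disc at about (0.505, 0.182) and the green circle's centre at about (0.505, 0.183). The centres are a few mm apart at most, against 22 mm allowed, and the disc lies flat.
- **Dispenser:** the plunger cap measured 87 mm above the bench, its rest height. Discs show in the magazine.
- **Surroundings:** both tins, the cube, the marker and the dish are where they were, within measuring error. The turquoise look-alike was not touched.
- **Checks that disagreed:** the networks' positions varied by up to about 8 mm between readings. They sometimes reported other things as the disc or the green circle. While the arm blocked the top camera I relied on the side camera alone; the last check used both.

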